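# Third hand: press a lifeboat against the spring stop

### The arm

A 6-joint arm with a two-finger parallel gripper is mounted at the origin on the work surface. World frame = base frame: x ahead of the robot, y to its left, z up, the work surface at z = 0. Lengths are in m, angles in rad, forces in N, time in s.
With the tool pointing down it reaches from about 0.3 to 0.775 m from the base axis. Payload 14.6 kg.
Tool frame: the origin (TCP) lies midway between the tips of the shut fingers; the grasp point (between the pads) lies 19 mm behind it; z points along the fingers, y is the line along which they close (so a half turn about z gives the same grasp; the last joint's range is limited). The gripper opens to 85 mm and grips with 20 to 120 N. Pads are 22 mm wide; open, the fingers measure 114 mm over their backs; the gripper's body (76 mm by 85 mm) begins 54 mm behind the grasp point. The pads swing forward as they close: fully open they stand 13 mm farther back than shut.
Start: joints at [-1.212, 0.3, 1.521, -0, 1.321, -0.067], TCP at [0.227, -0.501, 0.231] pointing down, gripper open.
Joint ranges: [-3.03, 3.03], [-0.79, 2.21], [0.23, 2.52], [-1.04, 4.18], [0, 3.07], [-2.55, 2.55]. Speed limits (rad/s): [2.22, 2.22, 2.57, 3.14, 3.14, 3.14].

### API

Orientations are given as a unit quaternion [x, y, z, w].
In Python, from bench import readout, imaging, env, regions_of, spot_point gives the robot as it stands.
- The arm moves only by the shell command python3 -m pendant 'ROWS' [OPENING]. ROWS is JSON, a list of rows, each an object with "travel": the shift along the world's x, y, z in m, a list of three; "yaw": the turn about the world's z in rad. A call has 1 to 5 rows; each row shifts and turns the commanded pose from where the row before left it; what a row does not reach is not made up. A row lasts 1/8 s, in which the tool goes at most 62.5 mm and 10.7 degrees, less where a joint would pass 70% of its speed; a pose out of reach is approached as far as the arm can. A call with a gripper value outside its range is refused whole. OPENING is the gripper's target within -1 to 1 (fully open at 1, half-way at 0, shut at -1), set as the call begins (- or left out, the last holds). The fingers move at their own pace and stop on an object; the grip force is fixed at half the most. Time passes only in rows, so rows that do not move let the fingers close. It gives the time, the measured TCP pose, the force, the opening and the grip force at its end, in the units of the state.
- readout.observe(): the state, without advancing time (a new reading comes with each control period).
- imaging.camera(name): name is "scene" or "top" or "wrist"; returns (picture, depth): 480x640x3 uint8, red, green, blue; 480x640 float32, m along the optical axis (not along the pixel's ray), 0 where there is no reading.
- imaging.camera_info(name): a dict with "fx", "fy", "cx", "cy" (pixels), "extrinsics" (4x4, takes a point from world to camera coordinates). Camera axes: x right, y up, looking along -z (the intrinsics and any distortion apply to the point x, -y, -z); pixel columns grow to the right and rows downward; lengths in m; the calibration is good to about 2 mm. A picture is of the moment at which its call begins: read the wrist's pose just before it. camera_info takes no time and is no camera call; for the wrist camera it gives the pose at the moment of the call.
- env.close_job(): hands the job in; it is judged then, once.
Trained networks look in the newest picture that a camera, given by its name, has taken for a name from the list of things; names that differ only in an ending like _2 or _b are one class to them, and where a whole thing is asked for, a point or a joint stands for the part that bears it (a point fixed in the world has none). Each returns a list of dicts, best first, with "p" (0 to 1); they miss things now and then, are a little off and sometimes report something else, mostly with a low value. They report only what shows in the picture. A call takes as long as a camera call. They do not tell look-alikes from the thing itself.
- regions_of(name, camera): "pixels" (480x640 bool, what is visible of it) and "position" ([column, row] as shares, 0 to 1, of the picture: columns of its width, rows of its height, amid what is visible of it).
- spot_point(name, camera): "position" ([column, row] as shares, 0 to 1, of the picture: columns of its width, rows of its height: a listed point, or the origin of a listed thing).
The state is a dict: "time": time; "q": joint angles; "qd": joint speeds; "joint_torque": joint torques, N m; "tool_pos": TCP position; "tcp_rot": TCP orientation; "contact_force": force on the tool from outside, world axes, zero at the start; "wrist_torque": the same for the moment, N m; "grip_width": finger opening in m; "finger_force": force on a finger pad.
Only numpy, scipy, OpenCV 4.12 (cv2) and the standard library are available. Lean on these libraries where they do the work, as an engineer would, in place of code of your own. Each camera call takes 0.05 s, during which the arm holds its last target. There are 200 camera calls.

### The job

Take the olive lifeboat with the orange band and set it down on the grey hull's deck, flat between the two brass rails, its bow towards the yellow stop but not yet pushing it. Then slide it forward along the rails against the stop until the stop's red pointer stands in the green zone (about 10 N), never driving the stop to its end, and finish while still holding it pressed there so that I can fasten it. Leave everything else where it is.

Things in the scene. Friction and masses are not known exactly. Their poses are not given: they have to be found in the camera images.
- lifeboat: Lifeboat to fit: olive, orange band round the gunwale, 76 mm long (x), 30 wide (y), 35 tall, about 50 g. Flat olive foot 76 x 22 x 8 mm; above it the sides are upright over the middle 44 mm of length, from 8 to 29 mm height (grip here, 30 mm wide). Origin: centre of the foot's underside; x to the pointed bow, y to its left, z up.
- lifeboat_bow (a point): Front end of the lifeboat's foot, 38 mm ahead of its origin and 4 mm above its underside. This is what meets the stop.
- plain_lifeboat: The other lifeboat: same shape and size, all olive with no orange band. Leave it alone.
- bell: Pewter ship's bell replica, 48 mm across, 46 mm tall, loose. Leave it alone. Origin: centre of its underside.
- hull: Grey ship hull, 360 x 88 mm, in a black iron bench clamp, all fixed. Origin: on the desk under it; x points to the hull's bow (the pressing direction), y left. Flat deck at z = 90 mm. Free stop face at x = 55 mm; blue housing behind it from x = 115 mm, 34 mm high. Winch house at x = -135 mm, 28 mm high. Clamp jaws lie below deck; its screw reaches y = 117 mm at z = 58 mm.
- berth (a point): Middle of the berth on the deck (hull x = -10 mm, y = 0, z = 90 mm). Two brass rails run along the hull on either side of it, from 60 mm behind to 60 mm ahead of this point, 5 mm wide, 5 mm high, inner faces 28 mm apart, for the 22 mm foot. The free stop face is 65 mm ahead.
- stop_face (a point): Point on the front face of the yellow spring-backed stop pad, on the rails' centre line, 4 mm above the deck; moves with the pad, same axes as the hull. The pad is 8 mm thick, 36 mm wide and reaches from 2 to 30 mm above the deck; it slides along the hull's +x against its spring.
- stop (a joint): How far the stop is pushed in, m: 0 free, 0.035 at its end. Spring 600 N/m, no preload: 10 N is 0.0167. A red pointer bar on the stop, 20 mm behind its face, moves over painted strips on the deck: white below 0.010, green from 0.010 to 0.022 (6 to 13 N), red above. It springs back when released.
- sanding_stick: Flat wooden sanding stick, 150 x 22 x 6 mm, loose. Leave it alone.
- glue_bottle: White glue bottle with an orange cap, 34 mm across, 70 mm tall, loose. Leave it alone.
- funnel: Red plastic ship's funnel, 30 mm across its foot, 36 mm tall, loose. Leave it alone.
- driver: Screwdriver, 170 mm long, lying left of the hull. Leave it alone.
Mind the look-alikes: they are no part of the job. What is shaped like the lifeboat but purple is not meant.

How it is judged:
By the outcome, as a careful person would: the job done as asked, in the order asked, and still so for the second after the job is handed in, while the arm keeps its last pose, push and grip.
It also fails if it takes over 45 s, if anything falls off the work surface, if the arm or the gripper's body presses on something with over 40 N, if the wrist force passes 120 N, or if a joint passes its speed limit or range.

## Working session

There is one attempt and no reset: what is moved stays moved. The work goes in short steps, Python scripts to look and compute and a shell command to move; the robot and the scene stay as the last step left them, time stands still between calls to the robot, and variables do not carry over. Pictures are saved under pics/ and viewed, at most 10 in all, crops included, and the job is handed in when it is done.

```bash
mkdir -p pics
cat > h.py <<'E'
import numpy as np,cv2
from bench import readout, imaging, env, regions_of, spot_point
def world(cam,dep,mask=None,info=None):
    i=info or imaging.camera_info(cam)
    v,u=np.nonzero(mask & (dep>0)); d=dep[v,u]
    P=np.stack([(u-i['cx'])/i['fx']*d,-(v-i['cy'])/i['fy']*d,-d,np.ones_like(d)])
    return (np.linalg.inv(np.array(i['extrinsics']))@P)[:3].T,u,v
def save(n,p): cv2.imwrite('pics/'+n,p[:,:,::-1])
E
python3 - <<'E'
from h import *
for c in ('top','scene'):
    p,d=imaging.camera(c); save(c+'1.png',p); np.savez(c+'1.npz',p=p,d=d)
    i=imaging.camera_info(c); print(c,{k:v for k,v in i.items()})
    for n in ('lifeboat','hull','berth','stop_face'):
        if n in('lifeboat','hull'):
            for r in regions_of(n,c)[:4]:
                W,u,v=world(c,d,r['pixels']); print(n,round(r['p'],2),np.array(r['position'])*[640,480],np.median(W,0).round(3),W[:,2].max().round(3),p[v,u].mean(0).round())
        for r in spot_point(n,c)[:3]: print(' pt',n,round(r['p'],2),np.array(r['position'])*[640,480])
E
```

```text
top {'fx': 542.20590585968, 'fy': 542.20590585968, 'cx': 319.92521065930345, 'cy': 233.92842084869682, 'extrinsics': array([[-2.55448194e-02, -9.99659808e-01, -5.26590616e-03,
        -2.82831202e-04],
       [ 9.82983565e-01, -2.60765254e-02,  1.81833235e-01,
        -5.42463775e-01],
       [-1.81908693e-01, -5.31402059e-04,  9.83315283e-01,
        -1.61571176e+00],
       [ 0.00000000e+00,  0.00000000e+00,  0.00000000e+00,
         1.00000000e+00]])}
lifeboat 0.79 [384.704 184.416] [ 0.692 -0.219  0.029] 0.04 [140. 103. 111.]
lifeboat 0.69 [321.92  215.616] [ 0.606 -0.02   0.029] 0.041 [132.  96. 102.]
lifeboat 0.64 [311.808 167.424] [0.762 0.01  0.028] 0.042 [128.  92. 101.]
lifeboat 0.49 [352.32  205.296] [ 0.637 -0.123  0.028] 0.045 [188. 123.  73.]
 pt lifeboat 0.74 [304.576 247.776]
 pt lifeboat 0.71 [313.024 169.488]
 pt lifeboat 0.61 [355.776 206.016]
hull 0.89 [242.496 226.224] [0.573 0.226 0.089] 0.133 [139. 129. 119.]
 pt hull 0.87 [244.992 225.6  ]
 pt berth 0.82 [238.784 219.6  ]
 pt berth 0.23 [353.088 207.984]
 pt stop_face 0.48 [234.88 205.92]
scene {'fx': 509.9283
[... 292 characters left out ...]
01, -5.42806995e-01,  6.22694135e-01,
        -1.59584763e+00],
       [ 0.00000000e+00,  0.00000000e+00,  0.00000000e+00,
         1.00000000e+00]])}
lifeboat 0.94 [318.784 298.512] [ 0.648 -0.131  0.027] 0.037 [168. 128.  62.]
lifeboat 0.88 [308.416 331.92 ] [ 0.703 -0.225  0.027] 0.036 [135.  92. 132.]
lifeboat 0.87 [401.728 299.712] [0.772 0.002 0.027] 0.038 [130.  87. 122.]
lifeboat 0.71 [327.68  239.424] [0.515 0.03  0.025] 0.035 [121.  78. 121.]
 pt lifeboat 0.87 [398.528 302.784]
 pt lifeboat 0.74 [342.208 272.976]
 pt lifeboat 0.73 [327.424 242.016]
hull 0.89 [404.224 207.504] [0.612 0.212 0.085] 0.126 [124. 122. 116.]
 pt hull 0.89 [402.496 227.808]
 pt berth 0.93 [403.2   198.288]
```

View pics/top1.png

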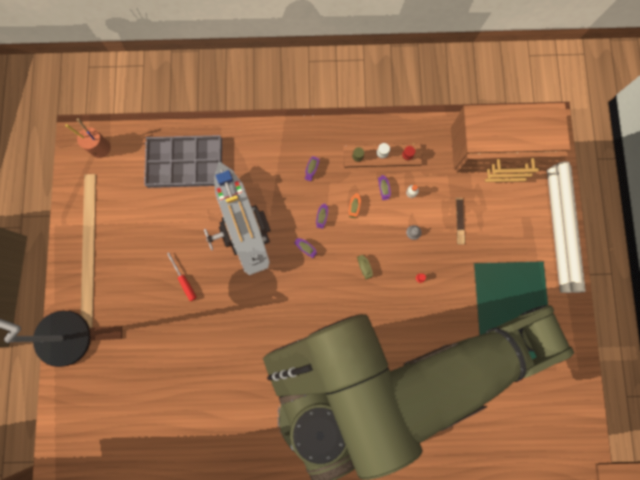

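View pics/scene1.png

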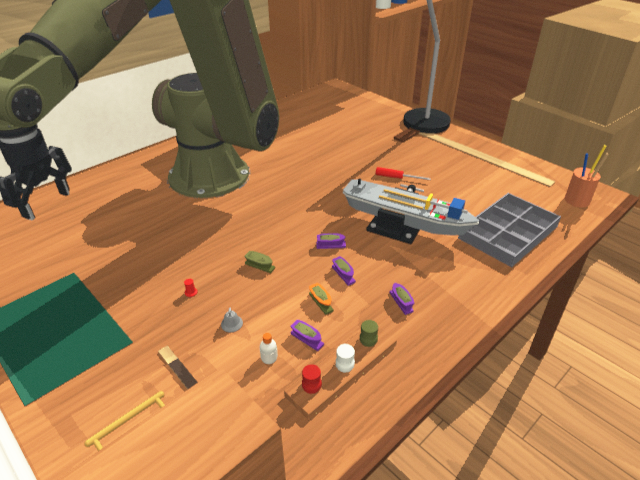

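The top view shows the orange-banded boat at about (353,206) and the hull at (243,225), with its bow towards (224,170). The scene view puts the boat at (321,298). The purple ones and the plain olive one at (365,266) are look-alikes. I'll work out yaws next.

Run:
```python
from h import *
from scipy.spatial.transform import Rotation as R
s=readout.observe(); print(s['tool_pos'],R.from_quat(s['tcp_rot']).as_matrix().round(3).tolist(),s['grip_width'])
for c in('top','scene'):
    z=np.load(c+'1.npz');p,d=z['p'],z['d']
    W,u,v=world(c,d,np.ones((480,640),bool)); 
    near=(np.hypot(W[:,0]-.642,W[:,1]+.127)<.05)&(W[:,2]>.012)&(W[:,2]<.06)
    B=W[near]; cc=cv2.minAreaRect(B[:,:2].astype(np.float32)*1000); print(c,'boat',cc,B[:,2].max())
    # deck
    hull=(np.hypot(W[:,0]-.58,W[:,1]-.22)<.23)&(abs(W[:,2]-.09)<.005); H=W[hull]
    print('deck',cv2.minAreaRect(H[:,:2].astype(np.float32)*1000),H.mean(0))
    col=p[v,u].astype(int); yl=hull|((np.hypot(W[:,0]-.6,W[:,1]-.22)<.2)&(W[:,2]>.085))
    for n,m in(('yellow',(col[:,0]>180)&(col[:,1]>150)&(col[:,2]<70)),('blue',(col[:,2]>col[:,0]+40)&(col[:,2]>90))):
        q=W[yl&m]; print(n,len(q),q.mean(0) if len(q) else'')
    im=p[160:300,190:400] if c=='top' else p[170:330,290:500]
    save(c+'crop.png',cv2.resize(im,None,fx=3.5,fy=3.5,interpolation=cv2.INTER_CUBIC))
```

```text
[ 0.22717104 -0.50088241  0.23128207] [[0.911, 0.413, 0.0], [0.413, -0.911, 0.0], [0.0, 0.0, -1.0]] 0.08536896119987644
top boat ((637.5009155273438, -124.96053314208984), (46.85363006591797, 74.15348052978516), 50.0771369934082) 0.04499172476485658
deck ((597.677490234375, 232.43991088867188), (355.64892578125, 122.63728332519531), 22.228376388549805) [0.57483651 0.22381502 0.08967105]
yellow 0 
blue 125 [0.71113951 0.27060398 0.12140882]
scene boat ((640.6392211914062, -124.89425659179688), (32.56239700317383, 72.37107849121094), 75.76183319091797) 0.03656827370030269
deck ((599.7943725585938, 230.38731384277344), (360.1227722167969, 92.36605834960938), 18.42052459716797) [0.59257351 0.22219863 0.08937962]
yellow 29 [0.65269071 0.2377943  0.11118797]
blue 251 [0.71826344 0.26158708 0.11475703]
```

View pics/scenecrop.png

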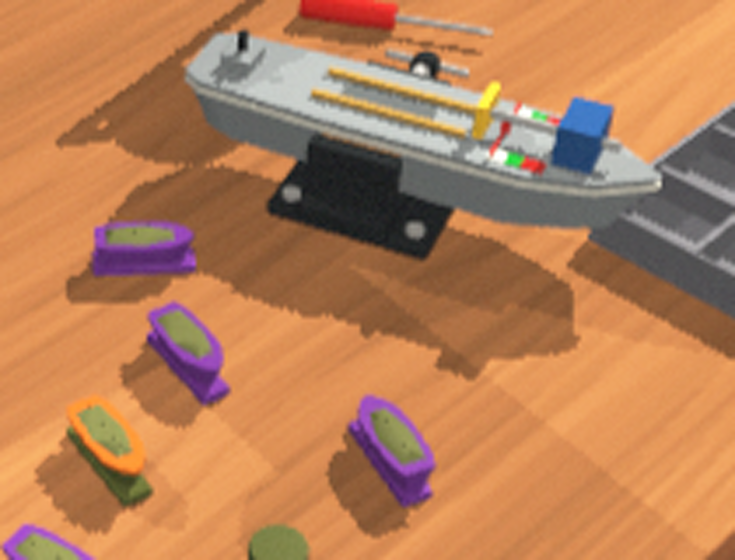

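```bash
r='{"travel":[0.040,0.038,0],"yaw":-0.067}'; python3 -m pendant '[{"travel":[0.040,0.038,0],"yaw":-0.067},{"travel":[0.040,0.038,0],"yaw":-0.067},{"travel":[0.040,0.038,0],"yaw":-0.067},{"travel":[0.040,0.038,0],"yaw":-0.067},{"travel":[0.040,0.038,0],"yaw":-0.067}]' 1 && python3 -m pendant '[{"travel":[0.040,0.038,0],"yaw":-0.067},{"travel":[0.040,0.038,0],"yaw":-0.067},{"travel":[0.040,0.038,0],"yaw":-0.067},{"travel":[0.040,0.037,0],"yaw":-0.067},{"travel":[0.03,0.03,0],"yaw":-0.067}]'
cat > look.py <<'E'
import sys
from h import *
from scipy.spatial.transform import Rotation as R
s=readout.observe(); i=imaging.camera_info('wrist'); p,d=imaging.camera('wrist'); save(sys.argv[1]+'.png',p); np.savez(sys.argv[1],p=p,d=d)
M=R.from_quat(s['tcp_rot']).as_matrix(); print(s['tool_pos'],'yawx',np.degrees(np.arctan2(M[1,0],M[0,0])),s['q'])
C=np.linalg.inv(np.array(i['extrinsics'])); print('cam',C[:3,3],C[:3,2]); np.save(sys.argv[1]+'_ext.npy',i['extrinsics'])
W,u,v=world('wrist',d,np.ones((480,640),bool),i); print(W.min(0),W.max(0))
col=p[v,u].astype(int); hsv=cv2.cvtColor(p,cv2.COLOR_RGB2HSV)[v,u].astype(int)
np.savez(sys.argv[1]+'_W',W=W,hsv=hsv,u=u,v=v)
E
python3 look.py w1
```

```text
time: 1.32
tool_pos: [0.4283, -0.3095, 0.2315]
tcp_rot: [0.999, 0.044, 0.0, 0.0]
contact_force: [-0.2, -0.4, 0.1]
grip_width: 0.0854
finger_force: 0.0
time: 1.95
tool_pos: [0.6184, -0.1281, 0.2311]
tcp_rot: [0.992, -0.122, -0.0, -0.0]
contact_force: [-0.1, 0.1, 0.3]
grip_width: 0.0853
finger_force: 0.0
[ 0.61844384 -0.12812471  0.23110007] yawx -14.068712115204068 [-2.62279448e-01  4.84716530e-01  1.26672693e+00  3.63917823e-05
  1.39020830e+00  1.55405569e+00]
cam [ 0.69783586 -0.1466634   0.37368855] [ 0.30654634 -0.07651374  0.94877552]
[ 0.17995097 -0.43438223 -0.00354077] [0.84942124 0.2604066  0.32438862]
```

View pics/w1.png

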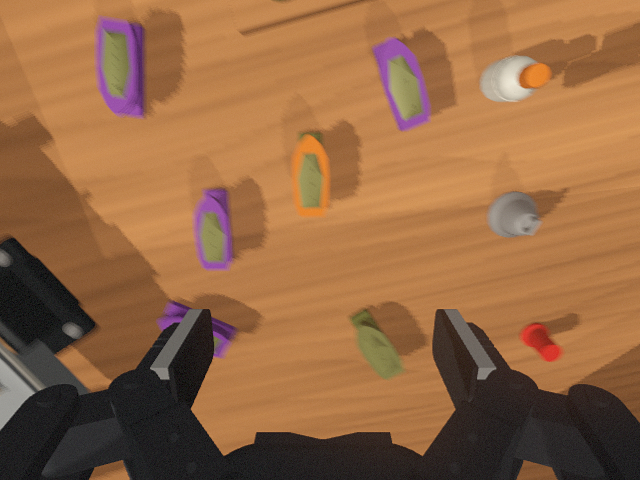

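The banded boat is at (311,175) in the wrist view, with its pointed bow up at (311,138), so the bow points to world +x. The plain boat is at (375,345). Next I compute its pose.

```bash
cat > boat.py <<'E'
import sys
from h import *
z=np.load(sys.argv[1]+'_W.npz');W,h,u,v=z['W'],z['hsv'],z['u'],z['v']
c=np.array([float(sys.argv[2]),float(sys.argv[3])])
z0=float(sys.argv[4]) if len(sys.argv)>4 else 0
n=(np.hypot(*(W[:,:2]-c).T)<.055)
o=n&(h[:,0]<17)&(h[:,1]>190)&(h[:,2]>150)&(W[:,2]>z0+.015); ol=n&(W[:,2]>z0+.004)
print('table z',np.median(W[n&(W[:,2]<z0+.01)][:,2]) if (n&(W[:,2]<z0+.01)).any() else '')
for k,m in(('orange',o),('all',n&(W[:,2]>z0+.022)&(W[:,2]<z0+.045)),('foot+',ol&(W[:,2]<z0+.05))):
    q=W[m][:,:2]; r=cv2.minAreaRect((q*1000).astype(np.float32)); print(k,m.sum(),r,np.percentile(W[m][:,2],[5,50,95]).round(4))
    e=np.linalg.svd(q-q.mean(0),full_matrices=False)[2][0]; e*=np.sign(e[0]); t=(q-q.mean(0))@e; s=(q-q.mean(0))@[-e[1],e[0]]
    print('  yaw',np.degrees(np.arctan2(e[1],e[0])),'mean',q.mean(0),'ext',t.min(),t.max(),s.min(),s.max(), 'width fwd/aft',np.ptp(s[t>.02]) ,np.ptp(s[t<-.02]))
E
python3 boat.py w1 .642 -.127
```

```text
table z 1.7767041688543372e-05
orange 688 ((642.6011352539062, -122.58831787109375), (29.55145835876465, 70.4498291015625), 77.58662414550781) [0.0277 0.029  0.0303]
  yaw -14.379048503961405 mean [ 0.64712513 -0.12553475] ext -0.04043171064594248 0.030128315069524552 -0.013097446898231977 0.016667425853265177 width fwd/aft 0.019347978135504613 0.028360461431667303
all 2421 ((641.3660888671875, -123.12255859375), (31.710529327392578, 72.6117935180664), 75.62853240966797) [0.028  0.0297 0.0344]
  yaw -13.020377543696222 mean [ 0.64046316 -0.12285151] ext -0.03562129713232325 0.03724651521032198 -0.01588418290605336 0.015870248161357445 width fwd/aft 0.027543664521485732 0.02960734609672911
foot+ 2577 ((641.95849609375, -123.27433776855469), (31.710529327392578, 73.83487701416016), 75.62853240966797) [0.0085 0.0296 0.0344]
  yaw -13.238640547131189 mean [ 0.64251021 -0.12337349] ext -0.03769232410981968 0.036387884492032466 -0.01583839592142781 0.015901527948013666 width fwd/aft 0.024795143986166224 0.02960374631629919
```

```bash
python3 -m pendant '[{"travel":[0.0225,0.005,-0.04],"yaw":0.01},{"travel":[0,0,-0.05],"yaw":0},{"travel":[0,0,-0.05],"yaw":0},{"travel":[0,0,0],"yaw":0}]' 0.4
python3 look.py w2; python3 boat.py w2 .642 -.124
```

```text
time: 2.5
tool_pos: [0.6379, -0.1245, 0.0878]
tcp_rot: [0.993, -0.117, -0.003, -0.0]
contact_force: [-0.1, 0.1, 0.3]
grip_width: 0.0598
finger_force: 0.0
[ 0.63786667 -0.12447025  0.08776325] yawx -13.415799477824537 [-2.49060581e-01  6.61666554e-01  1.33809649e+00  1.92406838e-06
  1.14885326e+00  1.55588520e+00]
cam [ 0.71843891 -0.14234022  0.22975628] [ 0.31382138 -0.07461443  0.94654574]
[ 0.40303239 -0.3237081  -0.0030537 ] [0.80660359 0.17008032 0.18087271]
table z 2.7986748966660202e-05
orange 2872 ((641.3790893554688, -123.22547912597656), (31.26544761657715, 73.43914031982422), 77.01526641845703) [0.028 0.029 0.03 ]
  yaw -13.010793728213333 mean [ 0.64409688 -0.12388408] ext -0.039520429565544815 0.03392266265119146 -0.015605518174691978 0.015658986570543668 width fwd/aft 0.024417135034931564 0.029788688944996984
all 5874 ((641.365478515625, -123.00260162353516), (31.64202308654785, 73.76016235351562), 77.27273559570312) [0.0282 0.0296 0.0345]
  yaw -13.076162174495247 mean [ 0.64164153 -0.12315572] ext -0.03715697777292192 0.036565887470536886 -0.01576923813791137 0.015897073882903776 width fwd/aft 0.026889174062670662 0.029789745085074894
foot+ 6421 ((641.8783569335938, -123.16677856445312), (31.68513298034668, 74.73567962646484), 76.6408920288086) [0.0079 0.0295 0.0344]
  yaw -13.128732219417628 mean [ 0.64438555 -0.12380587] ext -0.03997289211513452 0.03480233872857907 -0.01576484382530848 0.01590502521350644 width fwd/aft 0.02405295285917696 0.03020191327707817
```

View pics/w2.png

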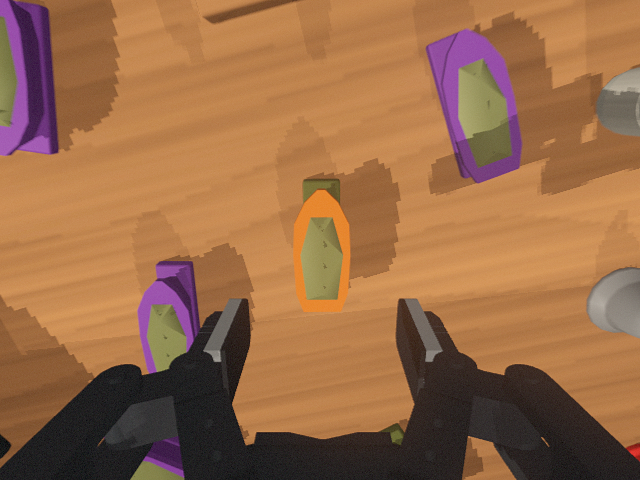

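The banded boat is centred at (321,250), its bow up at (321,185), between the fingers at (225,330) and (420,330). The purple boat at (165,330) is clear.

```bash
python3 -m pendant '[{"travel":[0.003,0.0015,-0.03],"yaw":0.005},{"travel":[0,0,-0.03],"yaw":0},{"travel":[0,0,-0.019],"yaw":0},{"travel":[0,0,0],"yaw":0},{"travel":[0,0,0],"yaw":0}]' &&
python3 -m pendant '[{"travel":[0,0,0],"yaw":0},{"travel":[0,0,0],"yaw":0},{"travel":[0,0,0],"yaw":0},{"travel":[0,0,0],"yaw":0}]' -1
```

```text
time: 3.18
tool_pos: [0.6436, -0.1236, 0.0142]
tcp_rot: [0.993, -0.114, 0.001, 0.0]
contact_force: [0.8, -0.4, 0.7]
grip_width: 0.0596
finger_force: 0.0
time: 3.68
tool_pos: [0.6433, -0.1235, 0.0135]
tcp_rot: [0.993, -0.114, 0.001, 0.0]
contact_force: [0.2, 0.4, 6.6]
grip_width: 0.0283
finger_force: 60.8
```

Grip sits a little high, so I regrip 5 mm lower.

```bash
python3 -m pendant '[{"travel":[0,0,0],"yaw":0},{"travel":[-0.001,0,-0.0025],"yaw":0},{"travel":[-0.001,0,-0.0025],"yaw":0},{"travel":[0,0,0],"yaw":0}]' 0 &&
python3 -m pendant '[{"travel":[0,0,0],"yaw":0},{"travel":[0,0,0],"yaw":0},{"travel":[0,0,0],"yaw":0},{"travel":[0,0,0],"yaw":0}]' -1 && python3 -m pendant '[{"travel":[0,0,0.02],"yaw":0},{"travel":[0,0,0.04],"yaw":0},{"travel":[0,0,0.05],"yaw":0},{"travel":[0,0,0.05],"yaw":0},{"travel":[0,0,0],"yaw":0}]'; python3 look.py w3
```

```text
time: 4.18
tool_pos: [0.6404, -0.1233, 0.0068]
tcp_rot: [0.993, -0.114, -0.0, -0.0]
contact_force: [-0.6, -0.7, -0.6]
grip_width: 0.0428
finger_force: 0.0
time: 4.68
tool_pos: [0.6408, -0.1234, 0.0075]
tcp_rot: [0.993, -0.114, 0.0, 0.0]
contact_force: [0.4, -0.5, 2.8]
grip_width: 0.0287
finger_force: 60.1
time: 5.3
tool_pos: [0.6421, -0.1237, 0.1733]
tcp_rot: [0.993, -0.114, 0.004, 0.001]
contact_force: [0.6, -0.7, -1.2]
grip_width: 0.029
finger_force: 59.8
[ 0.64213976 -0.12371457  0.1733015 ] yawx -13.130545596122683 [-2.46338245e-01  5.74755241e-01  1.26691804e+00  3.71711245e-05
  1.29143579e+00  1.55361970e+00]
cam [ 0.72066484 -0.14064173  0.31654897] [ 0.29992068 -0.06947167  0.95143117]
[ 0.27391803 -0.39013052 -0.00336776] [0.84834308 0.22005992 0.26682589]
```

View pics/w3.png

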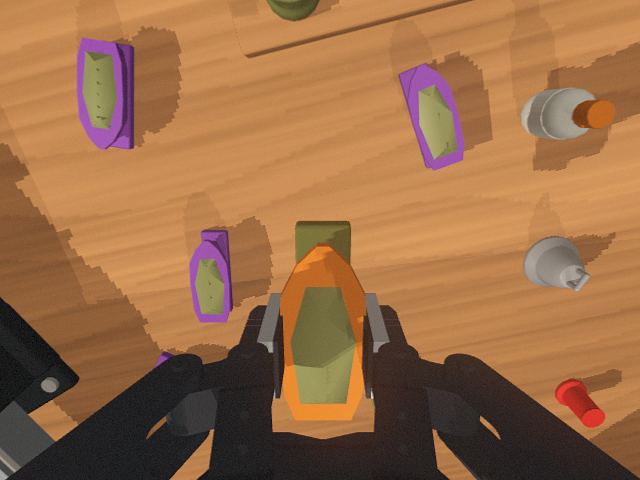

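The boat is held centred and aligned, its bow up at (322,230). Now I move over the hull's stern to look.

```bash
python3 boat.py w3 .643 -.124 .166; python3 -m pendant '[{"travel":[-0.01,0.03,0.03],"yaw":0.078},{"travel":[-0.021,0.049,0.02],"yaw":0.078},{"travel":[-0.021,0.049,0.02],"yaw":0.078},{"travel":[-0.021,0.049,0.017],"yaw":0.078},{"travel":[-0.021,0.049,0],"yaw":0.078}]' && python3 -m pendant '[{"travel":[-0.021,0.049,0],"yaw":0.08},{"travel":[-0.021,0.046,0],"yaw":0.08},{"travel":[0,0,0],"yaw":0},{"travel":[0,0,0],"yaw":0}]'; python3 look.py w4
```

```text
table z 0.00015829769211600508
orange 6041 ((642.9151611328125, -122.45702362060547), (30.346872329711914, 74.33859252929688), 76.83131408691406) [0.1939 0.1949 0.1958]
  yaw -12.913247288025696 mean [ 0.64743165 -0.12348907] ext -0.04179572620766407 0.03253373253462033 -0.015247248485750495 0.015236954683481733 width fwd/aft 0.023042012491076933 0.030327141639518076
all 15637 ((639.4706420898438, -120.88078308105469), (64.68943786621094, 58.110076904296875), 26.151958465576172) [0.1937 0.1958 0.2064]
  yaw -13.059214754567385 mean [ 0.64587168 -0.12313634] ext -0.04020016006529125 0.034315732826077236 -0.028220321844276298 0.028115909046135087 width fwd/aft 0.024882083963185954 0.03035977505969132
foot+ 18772 ((643.361083984375, -122.42003631591797), (60.672142028808594, 73.13294982910156), 40.82491683959961) [0.1741 0.1956 0.2111]
  yaw -13.081116161046053 mean [ 0.64855298 -0.12379824] ext -0.04296222792572327 0.032765547384033714 -0.03417179290898111 0.03355673483458194 width fwd/aft 0.022072950318733582 0.030359738321135848
time: 5.98
tool_pos: [0.5457, 0.1041, 0.2548]
tcp_rot: [0.997, 0.082, 0.0, -0.0]
contact_force: [0.4, 0.6, -1.0]
grip_width: 0.0285
finger_force: 59.7
time: 6.48
tool_pos: [0.5045, 0.1973, 0.2537]
tcp_rot: [0.987, 0.16, -0.001, 0.0]
contact_force: [-0.3, -0.1, -0.8]
grip_width: 0.0289
finger_force: 59.7
[0.50454106 0.19728834 0.25371309] yawx 18.36587851820678 [ 3.05226291e-01  2.65410588e-01  1.51246591e+00 -2.07269030e-04
  1.36491135e+00  1.55551995e+00]
cam [0.58239063 0.22411325 0.39617284] [0.3009998  0.10014815 0.94835092]
[-0.02047666 -0.34146434 -0.00368167] [0.75945543 0.53003027 0.34656006]
```

View pics/w4.png

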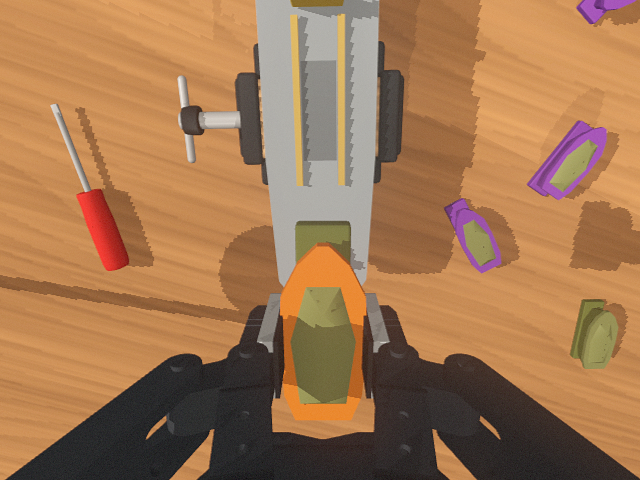

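Both rails are in view, columns 297 and 341, rows 15–185. The clamp screw is at left and the boat is held above the stern. Next I fit the rails and boat in the same picture.

```bash
cat > rails.py <<'E'
import sys
from h import *
z=np.load(sys.argv[1]+'_W.npz');W,h,u,v=z['W'],z['hsv'],z['u'],z['v']; z0=float(sys.argv[2])
m=(abs(W[:,2]-.095)<.003)&(h[:,0]>15)&(h[:,0]<30)&(h[:,1]>90)&(np.hypot(W[:,0]-.59,W[:,1]-.23)<.13)
q=W[m]; print('rail px',m.sum(),'z',np.median(q[:,2]),'deck z',np.median(W[(abs(W[:,2]-.09)<.003)][:,2]))
yaw=np.radians(18.4)
for _ in range(5):
    e=np.array([np.cos(yaw),np.sin(yaw)]); n=np.array([-e[1],e[0]]); c=q[:,:2].mean(0)
    s=(q[:,:2]-c)@n; t=(q[:,:2]-c)@e; mid=(s.min()+s.max())/2; L=s>mid
    a=np.polyfit(t[L],s[L],1); b=np.polyfit(t[~L],s[~L],1); yaw+=(a[0]+b[0])/2
P=c+n*(a[1]+b[1])/2
print('yaw hull',np.degrees(yaw),'sep',a[1]-b[1],'L ext',np.percentile(t[L],[.5,99.5]),'R',np.percentile(t[~L],[.5,99.5]))
st=min(np.percentile(t[L],.5),np.percentile(t[~L],.5)); print('berth by rear end',P+e*(st+.06))
o=(h[:,0]<17)&(h[:,1]>190)&(h[:,2]>120)&(W[:,2]>z0+.02)&(W[:,2]<z0+.035); B=W[o][:,:2]
bs=(B-P)@n; bt=(B-P)@e-(st+.06)
r=cv2.minAreaRect((np.c_[bt,bs]*1000).astype(np.float32)); print('boat in berth frame mm',r, 'orange z',np.median(W[o][:,2]))
k=(bt>np.median(bt)-.03); sv=np.linalg.svd(np.c_[bt-bt.mean(),bs-bs.mean()],full_matrices=False)[2][0]; print('boat yaw rel hull',np.degrees(np.arctan(sv[1]/sv[0])))
mid=abs(bt-(bt.min()+bt.max())/2)<.012; print('lateral from mid-sides',(bs[mid].min()+bs[mid].max())/2)
E
python3 rails.py w4 .246
python3 -c "
from h import *
s=readout.observe();z=np.load('w4_W.npz')
print(s['tool_pos'],s['time'])"
```

```text
rail px 2215 z 0.09493133753155647 deck z 0.09008473357193891
yaw hull 19.25888125910717 sep 0.03211762577284655 L ext [-0.06496092  0.05955599] R [-0.06468545  0.05957323]
berth by rear end [0.58344878 0.2277025 ]
boat in berth frame mm ((-82.97198486328125, -2.017697334289551), (30.981019973754883, 74.05632781982422), 89.2793197631836) orange z 0.275288847440491
boat yaw rel hull -0.9103864730969016
lateral from mid-sides -0.002151536492037579
[0.50480375 0.1968722  0.25376624] 6.525
```

```bash
python3 -m pendant '[{"travel":[0.026,0.010,-0.01],"yaw":0.008},{"travel":[0.026,0.010,-0.03],"yaw":0.008},{"travel":[0.0257,0.0094,-0.03],"yaw":0},{"travel":[0,0,-0.03],"yaw":0},{"travel":[0,0,-0.03],"yaw":0}]' && python3 -m pendant '[{"travel":[0,0,0],"yaw":0},{"travel":[0,0,0],"yaw":0},{"travel":[0,0,0],"yaw":0}]'; python3 look.py w5; python3 rails.py w5 .116
```

```text
time: 7.15
tool_pos: [0.5829, 0.2256, 0.1226]
tcp_rot: [0.986, 0.166, -0.001, 0.0]
contact_force: [-0.5, 0.6, 0.3]
grip_width: 0.0287
finger_force: 59.7
time: 7.52
tool_pos: [0.583, 0.2269, 0.1258]
tcp_rot: [0.986, 0.167, 0.001, -0.0]
contact_force: [-0.5, 0.0, -0.4]
grip_width: 0.0287
finger_force: 59.7
[0.58299683 0.22693825 0.12581246] yawx 19.269341495691556 [3.12663516e-01 5.62912133e-01 1.40133389e+00 4.14747279e-05
 1.17516337e+00 1.54713046e+00]
cam [0.65998894 0.25478273 0.26860522] [0.29629941 0.10371156 0.94944751]
[ 0.2515398  -0.13053079 -0.00300758] [0.78364312 0.46268214 0.21907858]
rail px 2584 z 0.09497065109482204 deck z 0.09011632801188976
yaw hull 17.95380485864542 sep 0.03259546138780618 L ext [-0.03229199  0.03884028] R [-0.03308692  0.07318075]
berth by rear end [0.6407783  0.24700245]
boat in berth frame mm ((-59.796329498291016, -0.5748462677001953), (74.14897918701172, 30.898330688476562), 1.6952811479568481) orange z 0.147434007230888
boat yaw rel hull 0.3648083095645974
lateral from mid-sides -0.00024120956628790637
```

View pics/w5.png

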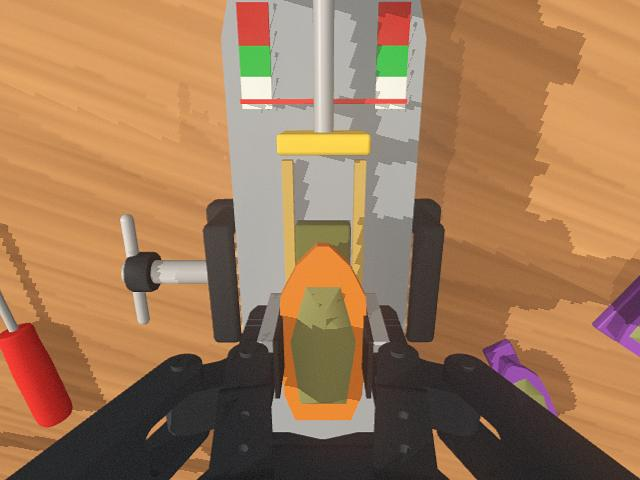

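The boat is over the berth between the rails (columns 287 and 360), and the stop face is at row 155, col 323. The pointer is at the start of white (row 101). I refine yaw and lateral offset before lowering.

```bash
cat > fit.py <<'E'
import sys
from h import *
for f,tm in(('w4',(-.055,.045)),('w5',(-.0,.045))):
    z=np.load(f+'_W.npz');W,h,u,v=z['W'],z['hsv'],z['u'],z['v']
    yaw=np.radians(18.8); e=np.array([np.cos(yaw),np.sin(yaw)]); n=np.array([-e[1],e[0]]); c=np.array([.584,.228])
    t=(W[:,:2]-c)@e; s=(W[:,:2]-c)@n
    m=(abs(W[:,2]-.095)<.002)&(h[:,0]>15)&(h[:,0]<30)&(h[:,1]>90)&(t>tm[0])&(t<tm[1])&(abs(s)<.024)
    for k in(1,-1):
        g=m&(s*k>0); 
        a=np.polyfit(t[g],s[g],1); r=s[g]-np.polyval(a,t[g]); print(f,k,g.sum(),'yaw',18.8+np.degrees(a[0]),'off',a[1],r.std())
    y=(h[:,0]>18)&(h[:,0]<32)&(h[:,1]>150)&(W[:,2]>.112)&(W[:,2]<.124)&(t>.04)&(t<.09)&(abs(s)<.03)
    if y.sum()>30: print('yellow t',np.percentile(t[y],[1,50,99]),'s',np.percentile(s[y],[1,99]),'z',W[y][:,2].max())
    rd=((h[:,0]<8)|(h[:,0]>172))&(h[:,1]>120)&(t>.05)&(t<.11)&(abs(s)<.008)&(W[:,2]>.085)
    if rd.sum()>5: print('pointer t',np.percentile(t[rd],[5,50,95]))
    o=(h[:,0]<17)&(h[:,1]>190)&(h[:,2]>120)&(W[:,2]>.135)&(W[:,2]<.3)&(abs(s)<.04)&(t<.07)
    mid=o&(abs(t-(t[o].min()+t[o].max())/2)<.014)
    tt=np.round(t[mid]/.002); L=[(x*.002,s[mid][tt==x].min(),s[mid][tt==x].max()) for x in np.unique(tt)]; L=np.array(L)
    cen=np.polyfit(L[:,0],(L[:,1]+L[:,2])/2,1); print('boat t',t[o].min(),t[o].max(),'lat',((L[:,1]+L[:,2])/2).mean(),'yaw',18.8+np.degrees(np.arctan(cen[0])))
E
python3 fit.py
```

```text
w4 1 907 yaw 19.322014058860656 off 0.016288070434434147 0.0013802411130746893
w4 -1 833 yaw 19.196633867356464 off -0.016453644149473947 0.001273304579317845
boat t -0.12057028838158512 -0.04653544455071174 lat -0.0025709673229406733 yaw 17.982756726745862
w5 1 874 yaw 18.561023193792362 off 0.016722183326468923 0.0014177688647513398
w5 -1 920 yaw 19.745475519324813 off -0.016692854388166787 0.0014734627718310958
yellow t [0.06403467 0.06802965 0.07178123] s [-0.01676715  0.01769412] z 0.12207174659967879
pointer t [0.08278325 0.08367083 0.08449095]
boat t -0.03708941132886505 0.03714233973826935 lat 0.000174918812324203 yaw 18.97750372289985
```

```bash
python3 -m pendant '[{"travel":[0,0,-0.010],"yaw":0.004},{"travel":[0,0,-0.01],"yaw":0},{"travel":[0,0,-0.005],"yaw":0},{"travel":[0,0,0],"yaw":0},{"travel":[0,0,0],"yaw":0}]' && python3 -m pendant '[{"travel":[0,0,-0.001],"yaw":0},{"travel":[0,0,-0.001],"yaw":0},{"travel":[0,0,0],"yaw":0},{"travel":[0,0,0],"yaw":0}]'&& python3 -m pendant '[{"travel":[0,0,-0.001],"yaw":0},{"travel":[0,0,0],"yaw":0},{"travel":[0,0,0],"yaw":0}]'
```

```text
time: 8.2
tool_pos: [0.5825, 0.2271, 0.0995]
tcp_rot: [0.986, 0.17, 0.0, -0.0]
contact_force: [-0.2, -0.0, -0.2]
grip_width: 0.0289
finger_force: 59.7
time: 8.7
tool_pos: [0.5824, 0.2271, 0.0974]
tcp_rot: [0.986, 0.17, 0.0, -0.0]
contact_force: [0.2, -0.2, 2.2]
grip_width: 0.0289
finger_force: 60.0
time: 9.07
tool_pos: [0.5825, 0.2271, 0.0974]
tcp_rot: [0.986, 0.17, 0.0, -0.0]
contact_force: [-4.5, -2.2, 10.5]
grip_width: 0.0291
finger_force: 61.2
```

Seated on the deck (TCP z 0.0974 matches the expected height). I ease off slightly and slide to just before the stop.

```bash
python3 -m pendant '[{"travel":[0,0,-0.0],"yaw":0},{"travel":[0,0,0.0009],"yaw":0},{"travel":[0,0,0],"yaw":0}]' && python3 -m pendant '[{"travel":[0.0038,0.0013,0],"yaw":-0.002},{"travel":[0.0038,0.0013,0],"yaw":-0.002},{"travel":[0.0038,0.0013,0],"yaw":0},{"travel":[0.0038,0.0013,0],"yaw":0},{"travel":[0,0,0],"yaw":0}]'; python3 look.py w5; python3 fit.py | tail -5
```

```text
time: 9.45
tool_pos: [0.5824, 0.227, 0.0974]
tcp_rot: [0.986, 0.17, 0.0, -0.0]
contact_force: [-1.4, -1.2, 4.8]
grip_width: 0.0287
finger_force: 60.4
time: 10.07
tool_pos: [0.5982, 0.2324, 0.0974]
tcp_rot: [0.986, 0.168, 0.001, -0.0]
contact_force: [1.6, 0.7, 3.9]
grip_width: 0.0285
finger_force: 60.4
[0.59817709 0.23243307 0.09743945] yawx 19.29513127005053 [3.13534851e-01 6.29252382e-01 1.36689634e+00 4.56548809e-05
 1.14423219e+00 1.54754874e+00]
cam [0.67528371 0.2603466  0.24010398] [0.29722243 0.10409747 0.94911672]
[ 0.30958589 -0.0849761  -0.00305905] [0.78583117 0.44587023 0.19037809]
boat t -0.12057028838158512 -0.04653544455071174 lat -0.0025709673229406733 yaw 17.982756726745862
w5 1 512 yaw 14.426293399534805 off 0.019496766094899243 0.0016700496452996007
w5 -1 546 yaw 23.22034489813025 off -0.01894429239512611 0.0016194308731995958
yellow t [0.06413103 0.06875475 0.07193711] s [-0.01672641  0.01769114] z 0.1219991639886499
pointer t [0.0828941  0.0838135  0.08475312]Traceback (most recent call last):
  File "fit.py", line 16, in <module>
    mid=o&(abs(t-(t[o].min()+t[o].max())/2)<.014)
                  ~~~~~~~~^^
    return umr_minimum(a, axis, None, out, keepdims, initial, where)
ValueError: zero-size array to reduction operation minimum which has no identity
```

```bash
python3 -m pendant '[{"travel":[0.0033,0.0012,0],"yaw":0},{"travel":[0.0033,0.0012,0],"yaw":0},{"travel":[0.0033,0.0012,0],"yaw":0},{"travel":[0,0,0],"yaw":0}]' && python3 -m pendant '[{"travel":[0.0028,0.001,0],"yaw":0},{"travel":[0.0028,0.001,0],"yaw":0},{"travel":[0.0028,0.001,0],"yaw":0},{"travel":[0.0028,0.001,0],"yaw":0},{"travel":[0,0,0],"yaw":0}]'; python3 -m pendant '[{"travel":[0,0,0],"yaw":0}]'; python3 look.py w6
sed -i "s/('w4',(-.055,.045)),('w5',(-.0,.045))/('w6',(0,.045)),/" fit.py;  python3 fit.py 2>&1| grep -E "yel|poin"
```

```text
time: 10.62
tool_pos: [0.6078, 0.2359, 0.0974]
tcp_rot: [0.986, 0.168, 0.0, -0.0]
contact_force: [1.5, 0.2, 4.9]
grip_width: 0.0289
finger_force: 60.5
time: 11.25
tool_pos: [0.6182, 0.2396, 0.0974]
tcp_rot: [0.986, 0.168, -0.001, 0.0]
contact_force: [-7.0, -3.5, 8.5]
grip_width: 0.0288
finger_force: 61.1
time: 11.38
tool_pos: [0.6182, 0.2396, 0.0974]
tcp_rot: [0.986, 0.168, -0.001, 0.0]
contact_force: [-6.6, -3.1, 8.8]
grip_width: 0.0287
finger_force: 61.0
[0.61823128 0.23962661 0.09742841] yawx 19.29529098396981 [ 3.14581294e-01  6.75250097e-01  1.29087149e+00 -1.10207835e-04
  1.17694648e+00  1.54865358e+00]
cam [0.69569685 0.26768406 0.23987879] [0.29960088 0.10503238 0.94826553]
[ 0.32740883 -0.07871677 -0.00312845] [0.80510038 0.45328932 0.19065821]
```

View pics/w6.png

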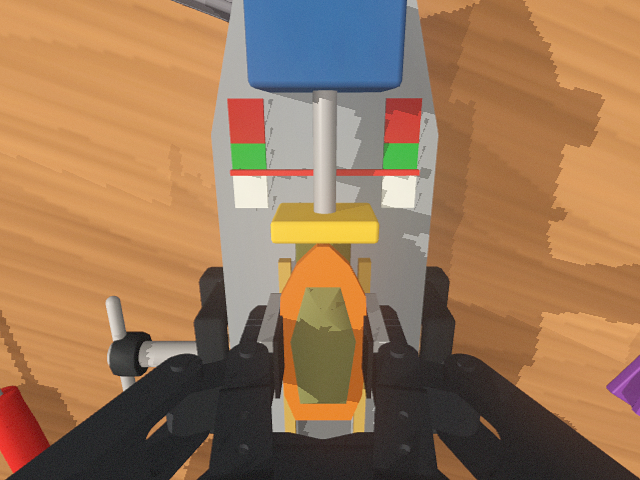

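The pointer is at row 172, the white/green border (about 0.010). About 6.5 mm more is needed.

```bash
python3 -m pendant '[{"travel":[0.0023,0.0008,0],"yaw":0},{"travel":[0.0023,0.0008,0],"yaw":0},{"travel":[0.0022,0.0008,0],"yaw":0},{"travel":[0,0,0],"yaw":0},{"travel":[0,0,0],"yaw":0}]';  python3 -m pendant '[{"travel":[0,0,0],"yaw":0},{"travel":[0,0,0],"yaw":0},{"travel":[0,0,0],"yaw":0}]'; python3 look.py w7
```

```text
time: 12.05
tool_pos: [0.6245, 0.2418, 0.0974]
tcp_rot: [0.986, 0.168, -0.002, 0.0]
contact_force: [-11.9, -4.8, 11.3]
grip_width: 0.029
finger_force: 61.4
time: 12.42
tool_pos: [0.6245, 0.2418, 0.0974]
tcp_rot: [0.986, 0.168, -0.002, 0.0]
contact_force: [-13.0, -4.3, 11.6]
grip_width: 0.0288
finger_force: 61.4
[0.62451616 0.24182367 0.09740477] yawx 19.29352081815126 [ 3.14828419e-01  6.90333914e-01  1.26571284e+00 -2.00674039e-04
  1.18863512e+00  1.54896422e+00]
cam [0.70219946 0.26997915 0.23975531] [0.3009512  0.10553745 0.94778174]
[ 0.3339076  -0.07739728 -0.00334765] [0.81108764 0.45484185 0.19083588]
```

View pics/w7.png

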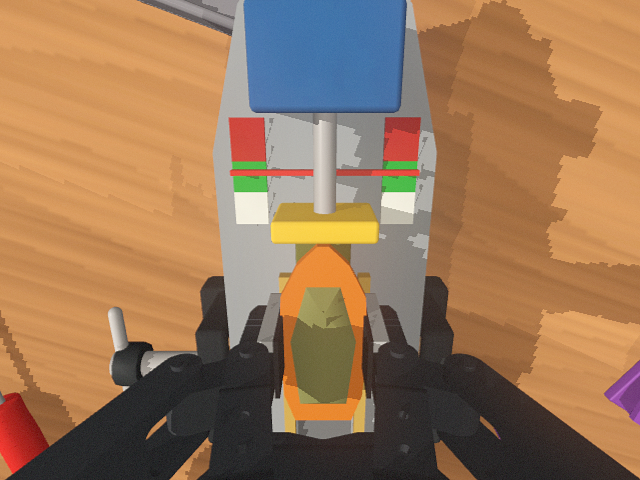

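The pointer stands at row 172, inside the green band (rows 162–192), about 0.017 pressed. The boat is between the rails and still held. I'm handing in now.

```bash
python3 -c "
from bench import env; print(env.close_job())"
```

```text
the job is handed in; nothing more can be done
None
```

The job is handed in: the orange-banded lifeboat sits between the rails, still gripped and pressed against the stop, with the red pointer in the green zone (about 0.017 m, 10 N).

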